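# Gather the screw caps at the tote's pouring corner

### The job

Put the stray blue cap from the bench into the grey tote with the other four. Then pick the tote up by its rim, clear of the bench and of everything else, and tip it towards its pouring lip until all five caps have slid together into that corner, none spilt. Do not set it down: the job ends with you still holding it up, tipped and steady like that, ready to pour, and with everything else on the bench left where it stands.

Things in the scene. Friction and masses are not known exactly. Their poses are not given: they have to be found in the camera images.
- tote: grey plastic tote, open on top, inside 200 (x) by 150 (y) by 62 mm deep, walls and floor 4 mm, 66 mm high, about 0.26 kg. Origin: centre of its underside, x along its length, z up. A 12 mm thick rim runs round the top, 224 by 174 mm over all, but for the -x, -y corner, where a V-shaped pouring lip stands out 20 mm. That corner starts turned roughly to the robot; the +x end bears a white card.
- pour_corner (a point): the inner corner of the tote's floor below the pouring lip, at (-100, -75, 4) mm in the tote's frame; axes as the tote's. Near it, 32 mm along each wall, the wall drops to 46 mm above the underside at the lip
- far_rim (a point): a point on top of the straight rim of the tote's +x (card) end, at (106, 30, 66) mm in the tote's frame, far from the lip: a place to pinch the rim across its thickness (along the tote's x). The rim is 12 mm thick, from the wall's inner face (x = 100 mm) outwards, and 14 mm high (52 to 66 mm above the underside); axes as the tote's
- cap1: one of four blue plastic screw caps standing in the tote: a cylinder 28 mm across and 20 mm high, about 10 g, closed end up; origin at its middle (10 mm above what it stands on), z up; slides on the tote's floor when that is tipped by about 15 degrees, and along a wall into a corner by about 35
- cap2: one of four blue plastic screw caps standing in the tote: a cylinder 28 mm across and 20 mm high, about 10 g, closed end up; origin at its middle (10 mm above what it stands on), z up; slides on the tote's floor when that is tipped by about 15 degrees, and along a wall into a corner by about 35
- cap3: one of four blue plastic screw caps standing in the tote: a cylinder 28 mm across and 20 mm high, about 10 g, closed end up; origin at its middle (10 mm above what it stands on), z up; slides on the tote's floor when that is tipped by about 15 degrees, and along a wall into a corner by about 35
- cap4: one of four blue plastic screw caps standing in the tote: a cylinder 28 mm across and 20 mm high, about 10 g, closed end up; origin at its middle (10 mm above what it stands on), z up; slides on the tote's floor when that is tipped by about 15 degrees, and along a wall into a corner by about 35
- stray_cap: the fifth blue screw cap, alike (28 mm across, 20 mm high, 10 g), standing loose on the bench to the left or the right of the tote; origin at its middle, 10 mm above the bench
- tube_rack: bystander: orange tube rack 130 by 90 by 55 mm holding three tubes with blue caps, 118 mm high in all; origin under its centre
- tip_box: bystander: blue tip box with a clear lid, 120 by 80 by 78 mm; origin under its centre
- media_bottle: bystander: amber bottle 70 mm across and 128 mm high, its blue cap screwed on; origin under its centre
- petri_pile: bystander: pile of three clear petri dishes, 91 mm across, 48 mm high; origin under its centre
- beaker: bystander: glass beaker 72 mm across, 90 mm high, with a glass rod leaning in it that rises to 140 mm; origin under its centre
- timer: bystander: white bench timer 75 by 60 by 18 mm; origin under its centre
- marker: bystander: white and black marker pen 130 mm long, 16 mm thick; origin under its centre

How it is judged:
By the outcome, as a careful person would: the job done as asked, in the order asked, and still so for the second after the job is handed in, while the arm keeps its last pose, push and grip.
It also fails if it takes over 59 s, if anything falls off the work surface, if the arm or the gripper's body presses on something with over 40 N, if the wrist force passes 120 N, or if a joint passes its speed limit or range.

### The arm

A 6-joint arm with a two-finger parallel gripper is mounted at the origin on the work surface. World frame = base frame: x ahead of the robot, y to its left, z up, the work surface at z = 0. Lengths are in m, angles in rad, forces in N, time in s.
With the tool pointing down it reaches from about 0.35 to 0.975 m from the base axis. Payload 4.9 kg.
Tool frame: the origin (TCP) lies on the centre line of the jaws, within the pads' length; the fingertips stand 11 mm ahead of it and the grasp point (between the pads) lies 8 mm behind it; z points along the fingers, y is the direction in which the jaws open and shut (so a half turn about z gives the same grasp; the last joint's range is limited). The gripper opens to 85 mm and grips with 20 to 120 N. Pads are 22 mm wide; open, the fingers measure 114 mm over their backs; the gripper's body (76 mm by 85 mm) begins 54 mm behind the grasp point. The pads swing forward as they close: fully open they stand 13 mm farther back than shut.
Start: joints at [-1.296, 0.053, 1.613, -0, 1.476, -0.119], TCP at [0.24, -0.577, 0.242] pointing down, gripper open.
Joint ranges: [-3.01, 3.01], [-1.01, 2.22], [0.06, 2.58], [-1.02, 4.17], [0.09, 2.62], [-3.14, 3.14]. Speed limits (rad/s): [2.57, 2.57, 3.14, 3.14, 3.14, 3.14].

### API

Orientations are given as a unit quaternion [x, y, z, w].
In Python, from rig import ctrl, jaws, solver, eyes gives the robot as it stands. The module is installed in compiled form; this text tells all that it offers. Calls block until the motion is done:
- ctrl.move_pose(position, orientation): joint-space move of the TCP to a pose.
- ctrl.movel(position, orientation=None, speed=0.15): straight line of the TCP; orientation=None keeps the orientation; speed is the mean speed in m/s.
- ctrl.goto_joints(angles): joint-space move.
- jaws.command_gripper(opening, newtons=None): finger opening in m; newtons is the grip in N (None keeps the last); returns when the fingers have stopped.
- ctrl.sleep(seconds).
- solver.solve_ik(position, orientation): joint angles nearest the present ones, or None.
- ctrl.observe(): the state.
- eyes.get_image(name): name is "scene" or "top"; returns a dict with "color" (400x640x3 uint8, red, green, blue), "fx", "fy", "cx", "cy" (pixels), "position" and "rotation" of the camera in the world. Camera axes: x right, y down, z forward; pixel columns grow to the right and rows downward; lengths in m; the calibration is good to about 2 mm. A picture is of the moment at which its call begins. There is no depth.
A pose or a line that the arm cannot do raises ctrl.PlanningError and nothing moves.
- ctrl.close_job(): hands the job in, once; it reports no verdict.
Trained networks look in a picture, given as the dict that the camera call returned (one of the last four; its "shot" number tells which), for a name from the list of things; names that differ only in an ending like _2 or _b are one class to them, and where a whole thing is asked for, a point or a joint stands for the part that bears it (a point fixed in the world has none). Each returns a list of dicts, best first, with "score" (0 to 1); they miss things now and then, are a little off and sometimes report something else, mostly with a low value. They report only what shows in the picture. A call takes as long as a camera call.
- eyes.look_for(picture, target): "position" ([column, row] in pixels, amid what is visible of it).
The state is a dict: "clock": time; "q": joint angles; "qvel": joint speeds; "joint_efforts": joint torques, N m; "position": TCP position; "orientation": TCP orientation; "ft_force": force on the tool from outside, world axes, zero at the start; "ft_torque": the same for the moment, N m; "gripper_width": finger opening in m.
Only numpy, scipy, OpenCV 4.12 (cv2) and the standard library are available. Lean on these libraries where they do the work, as an engineer would, in place of code of your own. Each camera call takes 0.05 s, during which the arm holds its last target. There are 200 camera calls.

## Working session

There is one attempt and no reset: what is moved stays moved. The work goes in short steps, each a Python script; the robot and the scene stay as the last script left them, time stands still between calls to the robot, and variables do not carry over. Pictures are saved under pics/ and viewed, about 8 in all and at most 12, crops included, and the job is handed in when it is done.

```bash
mkdir -p pics
cat > h.py <<'E'
import numpy as np, cv2
from rig import ctrl, jaws, solver, eyes
from scipy.spatial.transform import Rotation as R
def K(p): return np.array([[p["fx"],0,p["cx"]],[0,p["fy"],p["cy"]],[0,0,1.]])
def rot(p):
    r=np.array(p["rotation"]); return r if r.shape==(3,3) else R.from_quat(r).as_matrix()
def ray(p,uv):
    d=rot(p)@np.linalg.inv(K(p))@[uv[0],uv[1],1]; return np.array(p["position"]),d/np.linalg.norm(d)
def onz(p,uv,z):
    o,d=ray(p,uv); return o+d*(z-o[2])/d[2]
def proj(p,X):
    c=(np.atleast_2d(X)-p["position"])@rot(p); c=c@K(p).T; return c[:,:2]/c[:,2:]
def tri(obs):
    A=0;b=0
    for p,uv in obs:
        o,d=ray(p,uv);M=np.eye(3)-np.outer(d,d);A=A+M;b=b+M@o
    return np.linalg.solve(A,b)
def save(p,n): cv2.imwrite(f"pics/{n}.png",p["color"][...,::-1])
E
cat > a.py <<'E'
from h import *
np.set_printoptions(precision=3,suppress=True)
s=eyes.get_image("scene");t=eyes.get_image("top")
im=np.vstack([s["color"],t["color"]]);
save(s,"s0");save(t,"t0")
for p in(s,t):
    print(p["position"],rot(p).tolist(),p["fx"])
    for n in["tote","pour_corner","far_rim","cap1","stray_cap","tube_rack","tip_box","media_bottle","petri_pile","beaker","timer","marker"]:
        print(n,[(np.round(d["position"]).tolist(),round(d["score"],2),onz(p,d["position"],0.0)[:2].round(3).tolist()) for d in eyes.look_for(p,n)[:6]])
print(ctrl.observe())
E
python3 a.py
```

```text
[ 1.692 -0.584  0.884] [[0.45876892638452704, 0.48202156372449445, -0.7464491170123932], [0.8884851996102467, -0.2382767347405023, 0.39219669523715306], [0.011185806074147375, -0.8431366495331568, -0.5375829870415118]] 429.26794576303183
tote [([304.0, 214.0], 0.66, [0.533, -0.038])]
pour_corner [([304.0, 209.0], 0.83, [0.501, -0.025]), ([183.0, 209.0], 0.55, [0.305, -0.423])]
far_rim [([302.0, 215.0], 0.96, [0.534, -0.047])]
cap1 [([292.0, 216.0], 0.47, [0.523, -0.084])]
stray_cap [([224.0, 225.0], 0.48, [0.466, -0.315])]
tube_rack [([226.0, 255.0], 0.74, [0.629, -0.358]), ([379.0, 180.0], 0.61, [0.442, 0.348])]
tip_box [([320.0, 255.0], 0.4, [0.761, -0.093])]
media_bottle [([428.0, 199.0], 0.64, [0.653, 0.432])]
petri_pile [([320.0, 257.0], 0.92, [0.77, -0.095])]
beaker [([379.0, 232.0], 0.55, [0.743, 0.144]), ([182.0, 211.0], 0.44, [0.319, -0.429])]
timer [([184.0, 213.0], 0.65, [0.334, -0.425])]
marker [([381.0, 158.0], 0.58, [0.287, 0.463])]
[0.34  0.011 1.273] [[0.007836890754265372, -0.9841210374007127, 0.1773255956951812], [-0.9999670003405184, -0.007333094689229089, 0.003496
[... 765 characters left out ...]
], 0.66, [0.784, -0.103])]
beaker [([286.0, 118.0], 0.56, [0.812, 0.103])]
timer [([477.0, 288.0], 0.96, [0.324, -0.436]), ([337.0, 193.0], 0.23, [0.587, -0.048]), ([433.0, 232.0], 0.21, [0.477, -0.318])]
marker [([163.0, 284.0], 0.57, [0.328, 0.435])]
{'clock': 1.3, 'q': array([-1.296,  0.053,  1.613, -0.   ,  1.476, -0.119]), 'qvel': array([-0.   , -0.001, -0.001,  0.001,  0.001,  0.001]), 'joint_efforts': array([  0.   , -39.368, -37.045,  -0.   ,   0.001,  -0.   ]), 'position': array([ 0.24 , -0.577,  0.242]), 'orientation': array([0.981, 0.196, 0.   , 0.   ]), 'ft_force': array([ 0.667,  0.643, -0.215]), 'ft_torque': array([-0.015,  0.001, -0.042]), 'gripper_width': 0.08522812956593546}
```

```bash
python3 -c "
import cv2
a=cv2.imread('pics/t0.png')[90:310,140:500];b=cv2.imread('pics/s0.png')[130:290,160:460]
cv2.imwrite('pics/t0c.png',cv2.resize(a,None,fx=2.2,fy=2.2,interpolation=2));cv2.imwrite('pics/s0c.png',cv2.resize(b,None,fx=2.6,fy=2.6,interpolation=2))"
```

```text
(no output)
```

View pics/t0c.png

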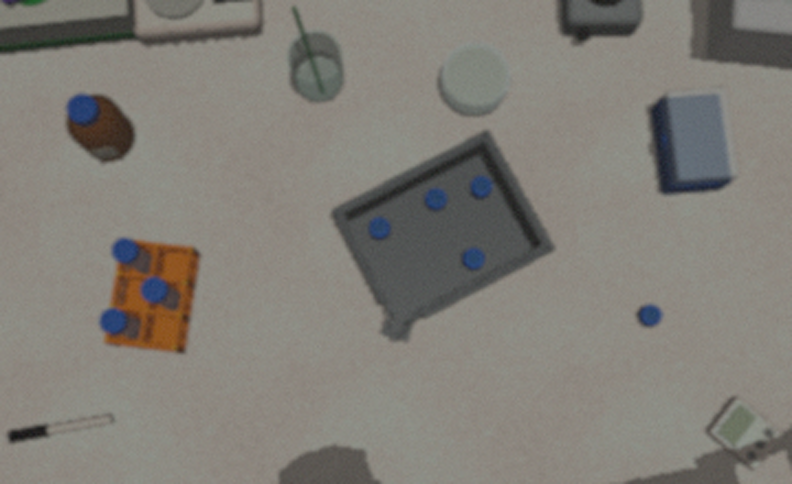

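View pics/s0c.png

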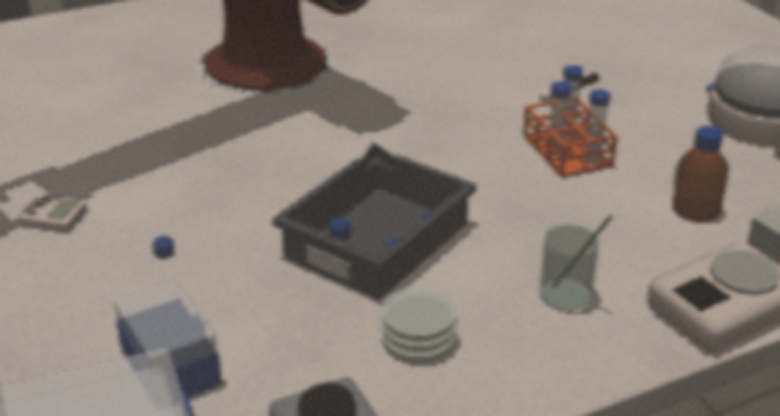

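The top view shows the lip corner at about (320,240) px, the other three tote corners at (292,186), (361,150) and (391,201), and the stray cap at (435,233). The scene view shows the card on the tote's right end as seen from above, so tote +x points mainly along world -y. Next I'll fit the tote pose in both views and measure the caps.

```bash
cat > b.py <<'E'
from h import *
from scipy.optimize import least_squares
np.set_printoptions(precision=4,suppress=True)
s=eyes.get_image("scene");t=eyes.get_image("top")
ct=np.array([[335,212],[486,131],[553,245]])/2.2+[140,90]
cs=np.array([[475,187],[380,284],[276,221]])/2.6+[160,130]
L=np.array([[-112,87,66],[112,87,66],[112,-87,66]])/1e3
def T(v,P): c,q=np.cos(v[3]),np.sin(v[3]); return P@np.array([[c,-q,0],[q,c,0],[0,0,1]]).T+v[:3]
f=lambda v:np.r_[(proj(t,T(v,L))-ct).ravel(),(proj(s,T(v,L))-cs).ravel()]
r=least_squares(f,[.58,-.05,0,-1.1],loss='soft_l1')
print("tote",r.x,f(r.x))
g=lambda w:f(np.r_[w[:2],0,w[2]])
r2=least_squares(g,[.58,-.05,-1.1],loss='soft_l1');print("z0",r2.x)
def blobs(p,n):
    h=cv2.cvtColor(p["color"],cv2.COLOR_RGB2HSV);m=cv2.inRange(h,(105,110,50),(130,255,255))
    k,_,st,c=cv2.connectedComponentsWithStats(m)
    return [(c[i],st[i,4]) for i in range(1,k) if st[i,4]>12]
bt,bs=blobs(t,0),blobs(s,0)
v=np.r_[r2.x[:2],0,r2.x[2]]
for c,a in bt:
    P=onz(t,c,.018);d=(P-v[:3]);cc,q=np.cos(v[3]),np.sin(v[3])
    print("T",c,a,P[:2],"tote",[cc*d[0]+q*d[1],-q*d[0]+cc*d[1]])
for c,a in bs: print("S",c,a,onz(s,c,.011)[:2])
cand=[(tri([(t,c),(s,e)]),c,e) for c,a in bt for e,b in bs if abs(c[0]-435)<6 and abs(e[0]-224)<6]
print(cand)
im=s["color"].copy()
LL=np.r_[L,[[-112,-87,66.]]*np.array([[1e-3]*3]) ,[[.112,.087,0]]]
print(proj(s,T(v,LL)),proj(t,T(v,LL)))
E
python3 b.py
```

```text
tote [ 0.5746 -0.0564 -0.0141 -1.0638] [-1.8767 -0.143  -0.0962 -0.7493  0.7809  1.0399  0.114   0.733   0.3985
 -5.0354 -1.7583  1.4683]
z0 [ 0.574  -0.0568 -1.0574]
T [471.4634  72.    ] 41 [ 0.9547 -0.4472] tote [np.float64(0.5270639669567341), np.float64(0.13990474674109965)]
T [583.219  129.9781] 137 [ 0.7765 -0.7619] tote [np.float64(0.7136567112436265), np.float64(-0.16982013131778304)]
T [546.8503 137.1497] 147 [ 0.7541 -0.6546] tote [np.float64(0.6091412933021914), np.float64(-0.13668972645374147)]
T [177.1742 139.303 ] 132 [0.7399 0.4165] tote [np.float64(-0.33077702780788565), np.float64(0.37700900744909804)]
T [441.2308 152.5385] 13 [ 0.7057 -0.3469] tote [np.float64(0.31739270759896554), np.float64(-0.02773297194416567)]
T [358.1493 174.3284] 67 [ 0.6395 -0.1071] tote [np.float64(0.07602108881677835), np.float64(0.03239870254685777)]
T [337.8485 179.9394] 66 [ 0.6227 -0.0491] tote [np.float64(0.017245163110630398), np.float64(0.046210174602214354)]
T [596.2222 177.5   ] 18 [ 0.6352 -0.7851] tote [np.float64(0.6644576621298831), np.float64(-0.30431697148160486)]
T [312.06
[... 431 characters left out ...]
23022969381752)]
T [434.9464 232.8036] 56 [ 0.4737 -0.3197] tote [np.float64(0.1797663378870323), np.float64(-0.21646344839594053)]
T [ 98.0682 232.6364] 44 [0.467  0.6207] tote [np.float64(-0.6427445850448008), np.float64(0.23960266686540788)]
T [191.1429 235.5495] 91 [0.4608 0.3601] tote [np.float64(-0.41876276120588396), np.float64(0.10624131980389728)]
S [432.4783 180.913 ] 23 [0.5636 0.525 ]
S [141.1395 265.6977] 86 [ 0.575  -0.6037]
S [100.7396 282.4271] 96 [ 0.5984 -0.7174]
[]
[[342.6842 199.133 ]
 [306.6105 230.5667]
 [264.0287 213.1076]
 [302.5289 184.9686]
 [306.7201 246.8471]] [[290.1949 185.7093]
 [361.1539 147.4369]
 [393.2001 201.429 ]
 [321.1423 241.4068]
 [358.929  154.0096]]
```

```bash
cat >> h.py <<'E'
def down(a):  # tool down, jaws (tool y) along world angle a
    y=np.array([np.cos(a),np.sin(a),0]);z=np.array([0,0,-1.]);return R.from_matrix(np.c_[np.cross(y,z),y,z])
E
cat > c.py <<'E'
from h import *
exec(open('b.py').read().split('g=lambda')[0].replace('print(','(').split('from scipy.optimize')[0]) if 0 else None
from scipy.optimize import least_squares
np.set_printoptions(precision=4,suppress=True)
s=eyes.get_image("scene");t=eyes.get_image("top")
ct=np.array([[335,212],[486,131],[553,245]])/2.2+[140,90]
cs=np.array([[475,187],[278,221]])/2.6+[160,130]
L=np.array([[-112,87,66],[112,87,66],[112,-87,66]])/1e3
def T(v,P): c,q=np.cos(v[3]),np.sin(v[3]); return P@np.array([[c,-q,0],[q,c,0],[0,0,1]]).T+v[:3]
f=lambda v:np.r_[(proj(t,T(v,L))-ct).ravel(),(proj(s,T(v,L[[0,2]]))-cs).ravel()]
r=least_squares(f,[.58,-.05,0,-1.1]);print(r.x,f(r.x))
hsv=cv2.cvtColor(s["color"],cv2.COLOR_RGB2HSV)[212:238,212:236]
m=cv2.inRange(hsv,(100,70,20),(135,255,255));ys,xs=np.nonzero(m);e=[xs.mean()+212,ys.mean()+212];print(len(xs),e)
print("stray tri",tri([(t,(434.9,232.8)),(s,e)]))
for a in(r.x[3],r.x[3]+np.pi,0,np.pi):
    for p in([.474,-.32,.15],[.474,-.32,.014],[.53,-.03,.2],[.53,-.03,.02]):
        print(round(a,2),p,solver.solve_ik(p,down(a).as_quat()))
# plan of tipped hold
v=r.x;gr=np.array([106,30,50])/1e3
for th in(40,45):
  for k in(0,np.pi):
   for psi in np.radians([-30,0,30]):
    Rt=R.from_euler('z',v[3]+psi); d=Rt.apply([-.707,-.707,0]); ax=np.cross([0,0,1],d)
    Rd=R.from_rotvec(ax*np.radians(th))
    q=(Rd*down(v[3]+psi+k))
    for p in([.6,-.1,.4],[.6,-.2,.4],[.7,-.1,.4],[.65,-.15,.45]):
        print(th,round(k),round(np.degrees(psi)),p,solver.solve_ik(p,q.as_quat()), "lip z",(p+(Rd*Rt).apply(np.array([-.12,-.09,0])-gr)))
E
python3 c.py
```

```text
[ 0.5745 -0.0557 -0.0114 -1.0619] [-2.1967 -0.1984 -0.3344 -1.0127  0.7087  0.8292  0.2626 -0.0099 -2.383
  0.7803]
20 [np.float64(222.3), np.float64(223.35)]
stray tri [ 0.474  -0.3221  0.0124]
-1.06 [0.474, -0.32, 0.15] [-0.7239  0.0019  1.823  -0.      1.3168  0.3379]
-1.06 [0.474, -0.32, 0.014] [-0.7239  0.1807  1.8872 -0.      1.0737  0.3379]
-1.06 [0.53, -0.03, 0.2] [-0.1968 -0.1442  1.8747 -0.      1.4111  0.8651]
-1.06 [0.53, -0.03, 0.02] [-0.1968  0.0817  1.9852 -0.      1.0747  0.8651]
2.08 [0.474, -0.32, 0.15] [-0.7239  0.0019  1.823  -0.      1.3168 -2.8037]
2.08 [0.474, -0.32, 0.014] [-0.7239  0.1807  1.8872 -0.      1.0737 -2.8037]
2.08 [0.53, -0.03, 0.2] [-0.1968 -0.1442  1.8747 -0.      1.4111 -2.2765]
2.08 [0.53, -0.03, 0.02] [-0.1968  0.0817  1.9852 -0.      1.0747 -2.2765]
0 [0.474, -0.32, 0.15] [-0.7239  0.0019  1.823  -0.      1.3168 -0.7239]
0 [0.474, -0.32, 0.014] [-0.7239  0.1807  1.8872 -0.      1.0737 -0.7239]
0 [0.53, -0.03, 0.2] [-0.1968 -0.1442  1.8747 -0.      1.4111 -0.1968]
0 [0.53, -0.03, 0.02] [-0.1968  0.0817  1.9852 -0.      1.0747 -0.1968]
3.14 [0
[... 4706 characters left out ...]
  0.2084  0.9091 -2.6517] lip z [ 0.488  -0.0903  0.1917]
45 3 0 [0.7, -0.1, 0.4] [-0.2361 -0.2365  1.7533 -0.0383  0.8403 -2.3021] lip z [0.588  0.0097 0.1917]
45 3 0 [0.65, -0.15, 0.45] [-0.3631 -0.3484  1.7618  0.0754  0.9462 -2.4617] lip z [ 0.538  -0.0403  0.2417]
45 3 30 [0.6, -0.1, 0.4] [-0.5076 -0.4404  1.9104  0.5702  1.1138  3.0644] lip z [ 0.4482 -0.061   0.1917]
45 3 30 [0.6, -0.2, 0.4] [-0.689  -0.3282  1.8273  0.6588  1.1945  2.8846] lip z [ 0.4482 -0.161   0.1917]
45 3 30 [0.7, -0.1, 0.4] [-0.4154 -0.195   1.718   0.5354  1.0204  3.122 ] lip z [ 0.5482 -0.061   0.1917]
45 3 30 [0.65, -0.15, 0.45] [-0.5463 -0.2783  1.7066  0.5792  1.1697  3.0539] lip z [ 0.4982 -0.111   0.2417]
```

```bash
cat >> h.py <<'E'
v=np.array([.574,-.0565,0,-1.060])
def W(x,y,z): return R.from_euler('z',v[3]).apply(np.array([x,y,z])/1e3)+v[:3]
E
cat > d.py <<'E'
from h import *
q=down(v[3]).as_quat()
jaws.command_gripper(.05,25)
ctrl.move_pose([.474,-.320,.10],q)
ctrl.movel([.474,-.320,.014],speed=.12)
jaws.command_gripper(0.0,25)
print(ctrl.observe()["gripper_width"],ctrl.observe()["ft_force"])
ctrl.movel([.474,-.320,.17],speed=.25)
o=ctrl.observe();print(o["clock"],o["gripper_width"])
p=W(-42,-25,0);ctrl.movel([p[0],p[1],.17],speed=.25)
save(eyes.get_image("top"),"t1");save(eyes.get_image("scene"),"s1")
im=np.vstack([cv2.resize(cv2.imread('pics/t1.png')[130:260,260:460],None,fx=3,fy=3),cv2.resize(cv2.imread('pics/s1.png')[130:260,210:410],None,fx=3,fy=3)])
cv2.imwrite('pics/c1.png',cv2.resize(im,None,fx=.76,fy=.76));print(ctrl.observe()["clock"])
E
python3 d.py
```

```text
0.02682504086573013 [-0.56113909 -0.11310496  3.98254567]
5.3083 0.02700880857110452
6.7333
```

View pics/c1.png

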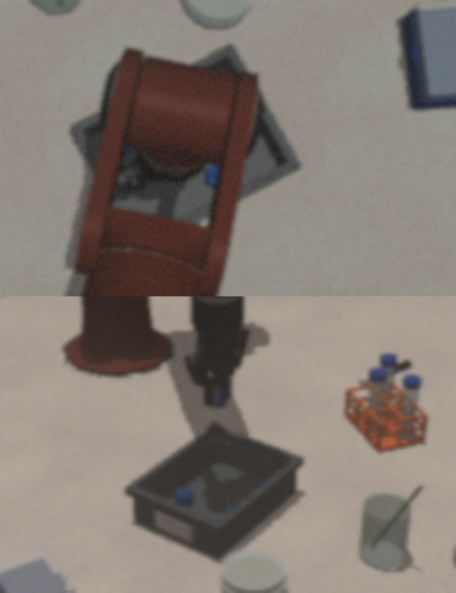

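The cap is held between the fingers above the tote, at about (220,398) in the scene crop. I'll place it and then move to the rim.

```bash
cat > e.py <<'E'
from h import *
p=W(-42,-25,0)
ctrl.movel([p[0],p[1],.0205],speed=.15)
print(ctrl.observe()["ft_force"])
jaws.command_gripper(.045)
ctrl.movel([p[0],p[1],.16],speed=.25)
g=W(106,30,0)
ctrl.movel([g[0],g[1],.13],speed=.25)
q=ctrl.observe()["q"]
ctrl.goto_joints(q) if 0 else None
t=eyes.get_image("top");s=eyes.get_image("scene");save(t,"t2");save(s,"s2")
im=np.hstack([cv2.resize(t["color"][130:260,260:420],None,fx=2.45,fy=3),cv2.resize(s["color"][140:270,230:390],None,fx=2.45,fy=3)])
cv2.imwrite('pics/c2.png',im[...,::-1]);print(ctrl.observe()["clock"])
E
python3 e.py
```

```text
[0.56594671 0.35982725 0.50660715]
9.8
```

View pics/c2.png

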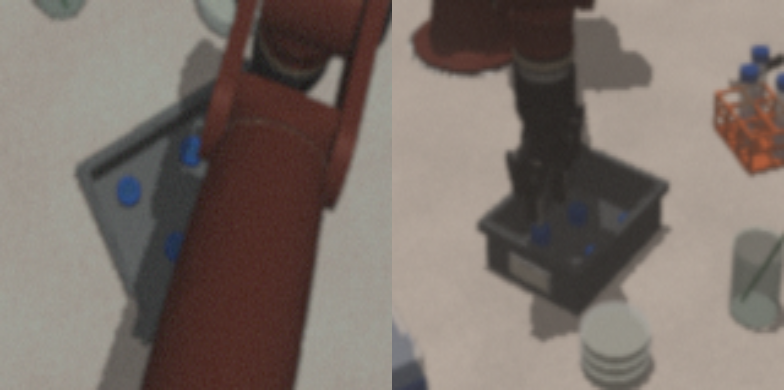

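The stray cap now stands in the tote, at about (175,247) in the top half and (578,212) in the scene half. The gripper is above the card end. I'll descend over the rim, pinch it and test-lift.

```bash
cat > f.py <<'E'
from h import *
g=W(106,30,0)
ctrl.movel([g[0],g[1],.049],speed=.12)
print(ctrl.observe()["ft_force"])
jaws.command_gripper(0.0,30)
o=ctrl.observe();print(o["gripper_width"],o["ft_force"],o["ft_torque"])
jaws.command_gripper(0.0,115)
ctrl.movel([g[0],g[1],.10],speed=.06)
ctrl.sleep(.2);o=ctrl.observe();print(o["gripper_width"],o["ft_force"],o["ft_torque"])
ctrl.movel([g[0],g[1],.30],speed=.15)
t=eyes.get_image("top");s=eyes.get_image("scene");save(t,"t3");save(s,"s3")
im=np.hstack([cv2.resize(t["color"][110:270,240:440],None,fx=2,fy=2),cv2.resize(s["color"][80:240,210:410],None,fx=2,fy=2)])
cv2.imwrite('pics/c3.png',im[...,::-1]);print(ctrl.observe()["clock"],ctrl.observe()["gripper_width"])
E
python3 f.py
```

```text
[-0.42166426  0.02998826  0.56209617]
0.011835511948539787 [-0.35452099  0.89443116  3.55364738] [0.14809396 0.12132062 0.02888558]
0.010032425866429997 [ 0.55692625  0.21250649 -3.17543084] [-0.23840448 -0.25347055  0.00723269]
14.0167 0.010080866900572732
```

View pics/c3.png

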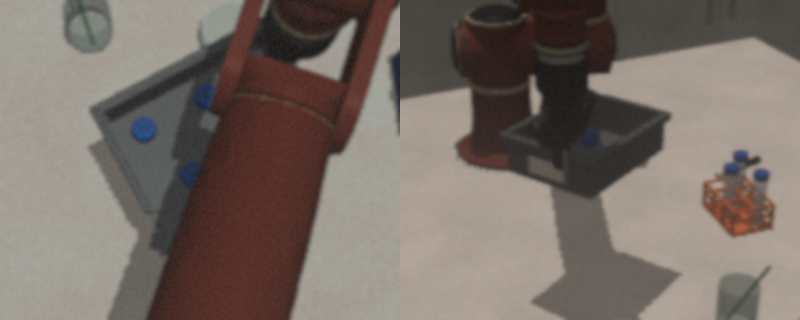

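```bash
cat > g.py <<'E'
from h import *
def tip(th,az):  # tool orientation for tilt th (deg), lowest direction az (deg) in tote frame measured from -x towards -y
    d=R.from_euler('z',v[3]).apply([-np.cos(np.radians(az)),-np.sin(np.radians(az)),0])
    return R.from_rotvec(np.cross([0,0,1],d)*np.radians(th))
def Q(th,az): return (tip(th,az)*down(v[3])).as_quat()
if __name__=="__main__":
    p0=ctrl.observe()["position"];p1=np.array([.65,-.15,.45])
    for th in(8,16,24,32,40):
        ctrl.movel(p0+(p1-p0)*th/40,Q(th,45),speed=.03)
    ctrl.sleep(.7)
    o=ctrl.observe();print(o["clock"],o["gripper_width"],o["ft_force"],o["ft_torque"])
    t=eyes.get_image("top");s=eyes.get_image("scene");save(t,"t4");save(s,"s4")
    im=np.hstack([cv2.resize(t["color"][90:270,240:440],None,fx=2,fy=2),cv2.resize(s["color"][30:210,210:410],None,fx=2,fy=2)])
    cv2.imwrite('pics/c4.png',im[...,::-1])
    # predicted points of the tote in both views, given a rigid grip
    gr=np.array([106,30,49])/1e3;Rt=tip(40,45)*R.from_euler('z',v[3])
    P=Rt.apply(np.array([[-100,-75,4],[-112,87,66],[112,87,66],[112,-87,66],[-118,-93,46]])/1e3-gr)+o["position"]
    print(P.round(3),proj(t,P).round(),proj(s,P).round())
E
python3 g.py
```

```text
20.5 0.009857018242486571 [ 0.10581129 -0.25119082 -3.00229454] [-0.04186969  0.3938441   0.05450163]
[[ 0.535 -0.043  0.274]
 [ 0.608  0.064  0.39 ]
 [ 0.682 -0.122  0.492]
 [ 0.558 -0.214  0.413]
 [ 0.49  -0.031  0.29 ]] [[341. 193.]
 [291. 146.]
 [389.  92.]
 [432. 169.]
 [335. 211.]] [[302. 146.]
 [344. 115.]
 [299.  99.]
 [252. 117.]
 [300. 136.]]
```

View pics/c4.png

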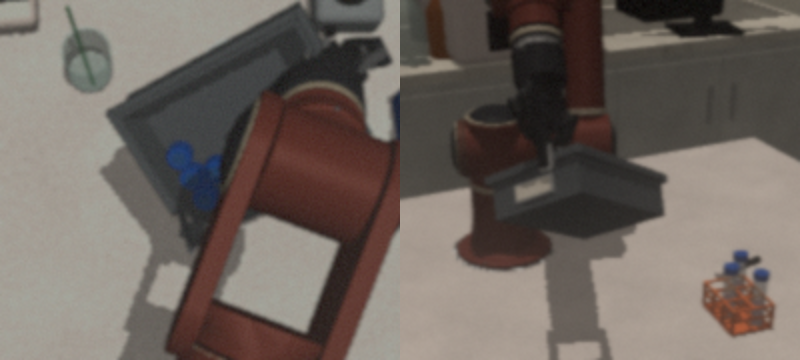

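The caps have slid toward the lip, visible around (330,167), (347,172) and (342,185) px, but the arm hides part of the corner. I'll tip a little further and yaw the held tote to uncover it.

```bash
cat > i.py <<'E'
from h import *
from g import tip
def QQ(th,az,psi): return R.from_euler('z',np.radians(psi))*tip(th,az)*down(v[3])
def caps(p,pos,Rt,gr=np.array([106,30,49])/1e3):
    m=cv2.inRange(cv2.cvtColor(p["color"],cv2.COLOR_RGB2HSV),(105,110,50),(130,255,255))
    k,_,st,c=cv2.connectedComponentsWithStats(m)
    for i in range(1,k):
        o,d=ray(p,c[i]);o=Rt.inv().apply(o-pos)+gr;d=Rt.inv().apply(d);X=o+d*(.022-o[2])/d[2]
        if st[i,4]>12 and abs(X[0])<.13 and abs(X[1])<.11: print(c[i].round(),st[i,4],(X*1e3).round())
if __name__=="__main__":
    p0=ctrl.observe()["position"];p1=np.array([.66,-.20,.46])
    for k in(.25,.5,.75,1): ctrl.movel(p0+(p1-p0)*k,QQ(40+5*k,45+5*k,-45*k).as_quat(),speed=.015)
    ctrl.sleep(.6)
    o=ctrl.observe();print(o["clock"],o["gripper_width"],o["ft_force"],o["ft_torque"])
    t=eyes.get_image("top");s=eyes.get_image("scene");save(t,"t5");save(s,"s5")
    Rt=R.from_euler('z',np.radians(-45))*tip(45,50)*R.from_euler('z',v[3])
    caps(t,o["position"],Rt)
    im=np.hstack([cv2.resize(t["color"][90:270,240:440],None,fx=2,fy=2),cv2.resize(s["color"][30:210,210:410],None,fx=2,fy=2)])
    cv2.imwrite('pics/c5.png',im[...,::-1])
E
python3 i.py
```

```text
25.2667 0.010002762438692138 [-0.63368774 -0.60560284 -2.46702672] [ 0.33919291  0.40028945 -0.0381949 ]
[439. 141.] 13 [129. -30.  22.]
```

View pics/c5.png

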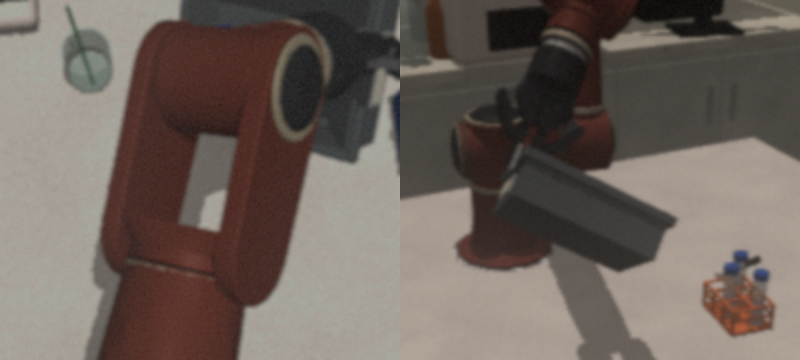

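The wrist now covers the lip in this pose. I'll move left and yaw back so the lip shows beside the forearm.

```bash
cat > j.py <<'E'
from i import *
p0=ctrl.observe()["position"];p1=np.array([.68,.02,.44])
for k in(.25,.5,.75,1): ctrl.movel(p0+(p1-p0)*k,QQ(45,50-5*k,-45+40*k).as_quat(),speed=.06)
ctrl.sleep(.5)
o=ctrl.observe();print(o["clock"],o["gripper_width"],o["ft_force"],o["ft_torque"])
t=eyes.get_image("top");s=eyes.get_image("scene");save(t,"t6");save(s,"s6")
Rt=R.from_euler('z',np.radians(-5))*tip(45,45)*R.from_euler('z',v[3])
caps(t,o["position"],Rt)
gr=np.array([106,30,49])/1e3
P=Rt.apply(np.array([[-100,-75,4],[-112,87,66],[112,87,66],[112,-87,66],[-118,-93,46]])/1e3-gr)+o["position"]
print(P.round(3).tolist(),proj(t,P).round().tolist(),proj(s,P).round().tolist())
im=np.hstack([cv2.resize(t["color"][90:270,190:390],None,fx=2,fy=2),cv2.resize(s["color"][30:210,210:410],None,fx=2,fy=2)])
cv2.imwrite('pics/c6.png',im[...,::-1])
E
python3 j.py
```

```text
30.1667 0.00992348887453874 [-0.86842574  0.05238749 -2.37879094] [0.02293167 0.54329764 0.01059105]
[[0.59, 0.131, 0.253], [0.662, 0.235, 0.371], [0.711, 0.047, 0.483], [0.586, -0.037, 0.396], [0.545, 0.147, 0.264]] [[265.0, 171.0], [210.0, 123.0], [298.0, 79.0], [341.0, 156.0], [257.0, 189.0]] [[356.0, 148.0], [398.0, 117.0], [358.0, 96.0], [311.0, 115.0], [354.0, 139.0]]
```

View pics/c6.png

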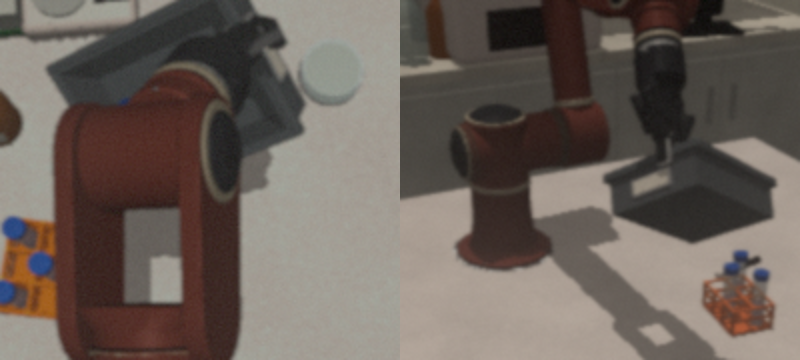

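The wrong direction: the arm hides more of the tote here. By my parallax estimate the corner shows if the tote is held farther right and higher.

```bash
sed -e 's/p1=.*/p1=np.array([.66,-.34,.50])/' -e 's/50-5\*k,-45+40\*k/45,-5+5*k/;s/speed=.06/speed=.1/' -e 's/radians(-5)/radians(0)/' -e 's/t6/t7/;s/s6/s7/;s/c6/c7/;s/190:390/280:480/' j.py > k.py; python3 k.py
```

```text
35.0333 0.01003320423263195 [-0.85237591 -0.02943831 -2.45755022] [-0.02633637  0.55575497 -0.02620804]
[470.  74.] 64 [ 63. 103.  22.]
[436. 163.] 792 [-70. -36.  22.]
[[0.56, -0.238, 0.313], [0.624, -0.128, 0.432], [0.689, -0.31, 0.544], [0.571, -0.405, 0.457], [0.514, -0.225, 0.324]] [[431.0, 179.0], [388.0, 133.0], [504.0, 77.0], [540.0, 156.0], [427.0, 198.0]] [[247.0, 150.0], [288.0, 113.0], [229.0, 91.0], [184.0, 115.0], [246.0, 140.0]]
```

View pics/c7.png

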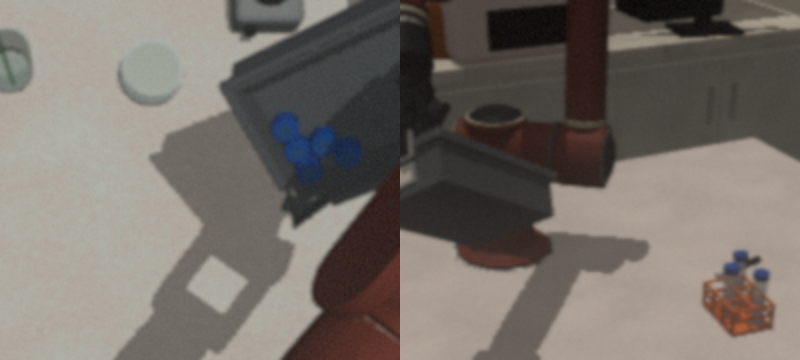

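All five caps are visible at the lip, crop (286,127) to (347,152). I'll convert their centres to tote coordinates.

```bash
cat > l.py <<'E'
from i import *
t=eyes.get_image("top");o=ctrl.observe()
Rt=tip(45,45)*R.from_euler('z',v[3]);gr=np.array([106,30,49])/1e3
for c in[(286,127),(298,150),(308,168),(321,141),(347,152)]:
    q,d=ray(t,np.array(c)/2+[280,90]);q=Rt.inv().apply(q-o["position"])+gr;d=Rt.inv().apply(d);print(c,((q+d*(.022-q[2])/d[2])*1e3).round())
im=cv2.resize(t["color"][125:215,380:480],None,fx=6,fy=6,interpolation=cv2.INTER_CUBIC)
cv2.imwrite('pics/c8.png',cv2.convertScaleAbs(im[...,::-1],alpha=1.8))
E
python3 l.py
```

```text
(286, 127) [-83.  -4.  22.]
(298, 150) [-84. -34.  22.]
(308, 168) [-85. -58.  22.]
(321, 141) [-59. -35.  22.]
(347, 152) [-42. -58.  22.]
```

View pics/c8.png

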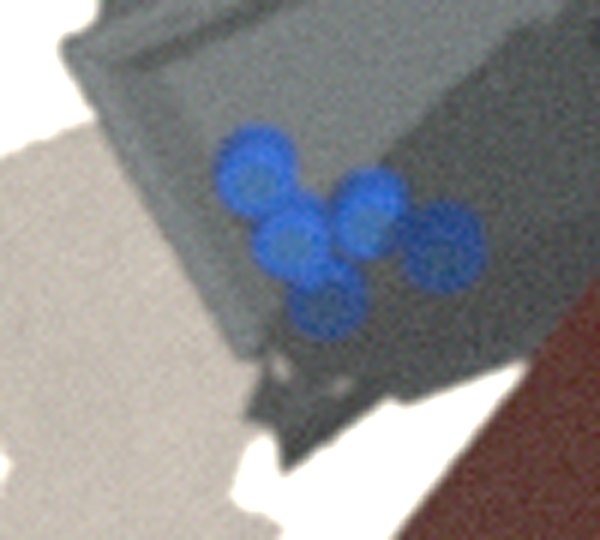

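The caps pack into the corner at tote coordinates (-85,-58), (-84,-34), (-83,-4), (-59,-35) and (-42,-58) mm. They touch one another, and this is about as tight as five 28 mm caps can sit. I'll do a last check that the bystanders have not moved and the hold is steady, then hand in.

```bash
cat > m.py <<'E'
from i import *
t=eyes.get_image("top")
a=cv2.imread('pics/t0.png')[...,::-1]
for n,(u,w) in dict(rack=(203,220),bottle=(184,147),beaker=(284,120),petri=(356,126),timer=(477,288),marker=(167,284),tip=(458,155)).items():
    sl=np.s_[w-22:w+22,u-25:u+25];A=cv2.cvtColor(a[sl],6).astype(np.float32);B=cv2.cvtColor(t["color"][sl],6).astype(np.float32)
    print(n,np.round(cv2.phaseCorrelate(A,B,cv2.createHanningWindow((50,44),5)),2),np.abs(A-B).mean().round(1))
o=ctrl.observe();print(o["clock"],o["gripper_width"],o["position"],abs(o["qvel"]).max())
ctrl.close_job()
E
sed -i 's/cv2.phaseCorrelate(\(.*5))\)/np.r_[(lambda r:[r[0][0],r[0][1],r[1]])(cv2.phaseCorrelate(\1)]/' m.py; sed -i '/phaseCorrelate/c\    r=cv2.phaseCorrelate(A,B,cv2.createHanningWindow((50,44),5));print(n,np.round([*r[0],r[1]],2),np.abs(A-B).mean().round(1))' m.py; python3 m.py
```

```text
rack [-0.26  0.75  1.06] 21.2
bottle [0.01 0.48 0.98] 25.6
beaker [-0.04  0.37  1.06] 28.7
petri [-0.02  0.52  1.  ] 30.7
timer [-3.54 -3.58 -0.03] 59.7
marker [0.05 0.46 0.93] 30.4
tip [4.48 1.01 0.17] 56.1
35.2333 0.009713393568023787 [ 0.65999259 -0.34000522  0.49996043] 0.00936928834101269
the job is handed in; nothing more can be done
```

The stray cap is in the tote. The tote is held up by its card-end rim, tipped about 45° towards the lip, and the job is handed in at 35 s of the 59 s allowed.

**Caps:** the last top view shows all five touching in the lip corner, none spilt. The farthest centre is about 70 mm from the corner. One cap is slightly wedged against its neighbours, leaving a small empty gap by the -y wall. I left it, because closing the gap would not bring the farthest cap closer.

**Hold:** the grip is steady, with the jaws at about 10 mm on the 12 mm rim at 115 N. By calculation the tote's lowest part is about 0.3 m above the bench.

**Bystanders:** the rack, bottle, beaker, petri pile and marker show less than 1 px of shift from the first picture.

**Not checked:** the same test gave no usable result for the timer and the tip box. The arm or tote, or their shadows, cover them in the last view. At the heights used, the arm and tote should have passed well clear of both.

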